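Swing the straightedge into the strap jig

TASK

Set the straightedge in the strap-cutting jig: while it still stands askew, bring its forked end up against the steel post, then, with the fork staying on the post, swing the far end in past the sprung roller until the edge lies against the red stop, and let go so that the spring holds it snug between post and stop. Work by feel, since the stop is set differently each time: the stop is easily knocked out of true, so never bear on it with more than about 1.5 kg (15 N), nor on the post with more than 2 kg (20 N), and leave the ring, the weight and the spool on the jig where they are.

Things in the scene. Friction and masses are not known exactly. Their poses are not given: they have to be found in the camera images.
- jig: plywood bed of the strap jig, fixed to the bench, 420 x 310 mm, top 12 mm above the bench. Origin at bench level under the post's axis; x runs along the line from the post to the catch, +y is the open side the straightedge is swung in from, z up. An aluminium carriage with the red stop and the brass roller is clamped on it anywhere within 24 mm of its middle setting along y, differently each time.
- stop_mid (a point): where the red stop's face would be at the carriage's middle setting (jig x 250, y -18 mm, on the bed): a point fixed to the jig, NOT the real stop, which is up to 24 mm from it along jig y, unmeasured. The rigid stop is a round stub, 16 mm across, 22 mm high, the face being its +y side, where the straightedge's side rests at home. Meeting it, the resistance climbs steeply.
- roller_mid (a point): likewise the middle setting of the roller (jig x 260, y 20 mm): brass, 6 mm radius, 15 mm high, freely turning on a spring that yields towards jig +x by up to 14 mm (2.7 N out, 0.4 N more per mm). It moves with the carriage: always 38 mm in y from the stop's face. Behind it a housing, jig x 294 to 330, y -42 to 40 mm, 31 mm high.
- post: fixed upright steel post on the jig bed, 16 mm diameter, 35 mm high. Origin on its axis at its foot, on the top of the bed.
- straightedge: loose aluminium straightedge, 0.35 kg, flat on the bed, starting askew: plate 36 mm wide, 8 thick, with a blue grip ridge along its middle, 14 wide, x 50 to 215 mm, top 46 mm above the underside. Its near end is an open 90 degree fork, 48 mm over the tips, pointing to -x. Origin: underside, where the post's axis lies when the fork is seated. x to the far end, z up; its -y side meets the stop.
- far_end (a point): middle of the straightedge's far end, 260 mm from its origin, at the underside; both corners are bevelled. Swinging it past the roller takes up to about 5 N there, which dies away as the roller drops behind the left (+y) bevel; within about 4 mm of the stop the spring drives it home by itself and holds it on stop and post with some 3 N.
- ring: loose brass ring, 40 mm across, 6 mm high, lying on the bed beside the post on the open side; leave alone
- weight: small dark steel weight with a knob, 40 mm across, 36 mm high, standing on the bed behind the line near the post; leave alone
- spool: white spool, 52 mm across, 44 mm high, upright on the bed at its far corner on the open side; leave alone

How it is judged (in metres and radians):
On the way, in this order (a step that is already met when the one before it is completed fails the run):
1. the fork is pressed on the post while the straightedge is still askew (horizontal distance between straightedge and post below 0.004 m and contact force between straightedge and post above 1 N and angle between the x axis of straightedge and the x axis of jig, either way round above 0.2 rad), for 0.2 s.
2. the edge bears on the stop while the fork bears on the post (horizontal distance between straightedge and post below 0.004 m and contact force between straightedge and post above 0.5 N and contact force between straightedge and carriage_c0 above 1 N), for 0.2 s.
At the end, for the whole second after the job is handed in: the straightedge lies flat and still, let go, its fork on the post (origin within 3 mm of the post's axis) and its side against the red stop, held by the spring with at least 0.6 N on each, within 0.13 rad of the jig's line (horizontal distance between straightedge and post below 0.003 m and contact force between straightedge and post above 0.6 N and contact force between straightedge and carriage_c0 above 0.6 N and angle between the x axis of straightedge and the x axis of jig, either way round below 0.13 rad and angle between straightedge's own z axis and vertical below 0.05 rad and linear speed of straightedge below 0.01 m/s); the robot touches nothing.
It fails at once if the straightedge pressed on the post with more than 20 N (contact force between straightedge and post above 20 N).
It fails at once if the straightedge pressed on the stop with more than 15 N (contact force between straightedge and carriage_c0 above 15 N).
It fails at once if the ring, weight or spool on the jig was shifted by more than 15 mm (distance of any of ring, weight, spool from where it was at the start of the episode above 0.015 m).
It also fails if it takes over 69 s, if anything falls off the work surface, if the arm or the gripper's body presses on something with over 40 N, if the wrist force passes 120 N, or if a joint passes its speed limit or range.

ROBOT

A 7-joint arm with a two-finger parallel gripper is mounted at the origin on the work surface. World frame = base frame: x ahead of the robot, y to its left, z up, the work surface at z = 0. Lengths are in mm, angles in rad, forces in N, time in s.
With the tool pointing down it reaches from about 425 to 950 mm from the base axis. Payload 4.7 kg.
Tool frame: the origin (TCP) lies midway between the tips of the shut fingers; the grasp point (between the pads) lies 19 mm behind it; y points along the fingers, z is the direction in which the jaws open and shut, and the axes are right-handed (so a half turn about y gives the same grasp; the last joint's range is limited). The gripper opens to 87 mm and grips with 3 to 60 N. Pads are 19 mm wide; open, the fingers measure 117 mm over their backs; the gripper's body (75 mm by 190 mm) begins 51 mm behind the grasp point.
Start: joints at [-1.226, 0.469, -0.049, 1.532, 0.024, 1.141, -0.082], TCP at [246.441, 628.423, 222.573] pointing down, gripper open.
Joint ranges: [-2.59, 2.59], [-0.33, 1.99], [-1.39, 1.29], [0.1, 2.45], [-1.04, 4.18], [0.21, 1.99], [-2.66, 2.66]. Speed limits (rad/s): [2.57, 2.57, 3.14, 3.14, 3.14, 3.14, 3.14].

INTERFACE

Orientations are given as a unit quaternion [x, y, z, w].
In Python, from station import arm gives the robot as it stands.
- The arm moves only by the tool send_rows, never from a script. Its argument "targets" is a list of rows, each a list of 3 entries, a list of its own where there are three numbers: the turn, a rotation vector about the tool's x, y, z in degrees, then the shift along the tool's x, y, z in m, then the closure in counts, from 0 (fully open) to 255 (shut). In form: [[[wx, wy, wz], [dx, dy, dz], gripper], ...]. A call has 1 to 8 rows; each row is the pose to reach, as a shift and turn from the pose commanded when the call began, along the tool's axes at that moment; what a row does not reach only later rows make up. A row lasts 1/8 s, in which the tool goes at most 62.5 mm and 10.7 degrees, less where a joint would pass 70% of its speed; a pose out of reach is approached as far as the arm can. A call with a gripper value outside its range is refused whole. The fingers move at their own pace and stop on an object; "grip_force" is the grip in N (left out, the last holds). Time passes only in rows, so rows that repeat a pose let the fingers close. It gives the time, the measured TCP pose, the force and the opening at its end, in the units of the state.
- arm.observe(): the state, without advancing time (a new reading comes with each control period).
- arm.read_camera(name): name is "side" or "top" or "wrist"; returns (picture, depth): 400x640x3 uint8, red, green, blue; 400x640 float32, mm along the optical axis (not along the pixel's ray), 0 where there is no reading.
- arm.camera_model(name): a dict with "K" (3x3 intrinsics, pixels), "R" (3x3) and "t" (3): a world point X has camera coordinates R X + t. Camera axes: x right, y down, z forward; pixel columns grow to the right and rows downward; lengths in mm; the calibration is good to about 2 mm. A picture is of the moment at which its call begins: read the wrist's pose just before it. camera_model takes no time and is no camera call; for the wrist camera it gives the pose at the moment of the call.
- arm.finish_job(): hands the job in, once; it reports no verdict.
The state is a dict: "clock": time; "joint_positions": joint angles; "qvel": joint speeds; "joint_efforts": joint torques, N m; "tcp_pos": TCP position; "orientation": TCP orientation; "contact_force": force on the tool from outside, world axes, zero at the start; "torque": the same for the moment, N m; "grip_width": opening from 0.0 (shut) to 1.0 (fully open).
Only numpy, scipy, OpenCV 4.12 (cv2) and the standard library are available. Lean on these libraries where they do the work, as an engineer would, in place of code of your own. Each camera call takes 0.05 s, during which the arm holds its last target.

## Working session

There is one attempt and no reset: what is moved stays moved. The work goes in short steps, Python scripts to look and compute and a tool call to move; the robot and the scene stay as the last step left them, time stands still between calls to the robot, and variables do not carry over. Pictures are saved under pics/ and viewed, and the job is handed in when it is done.

Besides the shell and the picture viewer there is one more tool, called after "Request:" as name(argument=value, ...) on one line, values as JSON. send_rows: Moves the arm, as the interface text tells. Its arguments: {"type":"object","properties":{"targets":{"type":"array"},"grip_force":{"type":"number"}},"required":["targets"]}

```bash
ls; mkdir -p pics; python3 - <<'E'
from station import arm
import cv2,numpy as np
print(arm.observe())
for n in ("top","side"):
    p,d=arm.read_camera(n); cv2.imwrite(f"pics/{n}0.png",p[:,:,::-1]); np.savez(f"pics/{n}0.npz",p=p,d=d)
    m=arm.camera_model(n); print(n,m)
E
```

```text
pics
{'clock': 0.0, 'joint_positions': array([-1.22585969,  0.46944962, -0.04859512,  1.53366781,  0.02411789,
        1.14101222, -0.08230604]), 'qvel': array([ 1.80646092e-03,  5.03276040e-04, -3.15609922e-04, -1.64745896e-03,
       -4.72971159e-04,  6.22839553e-05, -6.64997500e-04]), 'joint_efforts': array([ 3.74191595e-04, -5.07975376e+01, -8.05352465e-02, -2.36151695e+01,
       -6.13785745e-02,  3.78547143e-02,  1.71541242e-04]), 'tcp_pos': array([246.2815759 , 627.82977415, 221.50499021]), 'orientation': array([ 0.69547464, -0.13148907,  0.13129394, -0.69410918]), 'contact_force': array([-0.58502007, -0.02185223, -0.00939906]), 'torque': array([ 0.00475107, -0.00167243, -0.0069707 ]), 'grip_width': 1.0014733608136706}
top {'K': array([[504.38449813,   0.        , 314.18526032],
       [  0.        , 504.38449813, 189.72438671],
       [  0.        ,   0.        ,   1.        ]]), 'R': array([[-1.06983765e-02, -9.99942694e-01, -3.92920108e-04],
       [-9.83729602e-01,  1.05953842e-02, -1.79342712e-01],
       [ 1.79336598e-01, -1.53214872e-03, -9.83786581e-01]]), 't': array([  23.14321465,  524.31681   , 1006.14150452])}
side {'K': array([[396.44573431,   0.        , 317.20822882],
       [  0.        , 396.44573431, 200.24041466],
       [  0.        ,   0.        ,   1.        ]]), 'R': array([[ 0.89022191, -0.4554038 ,  0.0105984 ],
       [-0.30259311, -0.60857918, -0.73353172],
       [ 0.3405031 ,  0.64979901, -0.67957258]]), 't': array([-485.91985012,  215.83752359,  580.20377097])}
```

View pics/top0.png

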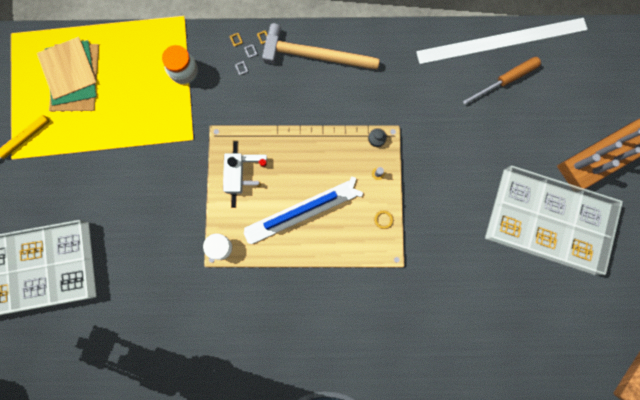

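View pics/side0.png

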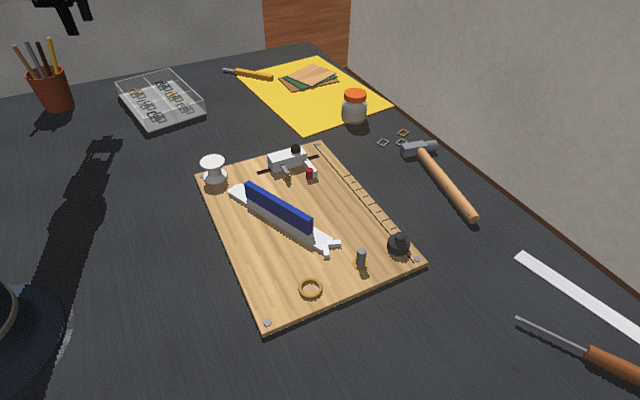

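```bash
cat > h.py <<'E'
import numpy as np, cv2
def ray(m,uv,z):
    K,R,t=m["K"],np.array(m["R"]),np.array(m["t"])
    uv=np.atleast_2d(np.array(uv,float))
    d=(np.linalg.inv(K)@np.c_[uv,np.ones(len(uv))].T).T@R
    c=-R.T@t
    return c+d*((z-c[2])/d[:,2])[:,None]
def proj(m,X):
    c=np.atleast_2d(X)@np.array(m["R"]).T+m["t"]; p=c@np.array(m["K"]).T
    return p[:,:2]/p[:,2:]
E
python3 - <<'E'
from station import arm
from h import *
p=np.load("pics/top0.npz")["p"]; bgr=p[:,:,::-1].copy()
cv2.imwrite("pics/crop_top.png",cv2.resize(bgr[115:277,200:410],None,fx=3.6,fy=3.6,interpolation=cv2.INTER_CUBIC))
q=np.load("pics/side0.npz")["p"][:,:,::-1].copy()
cv2.imwrite("pics/crop_side.png",cv2.resize(q[135:340,190:435],None,fx=2.9,fy=2.9,interpolation=cv2.INTER_CUBIC))
m=arm.camera_model("top")
hsv=cv2.cvtColor(bgr,cv2.COLOR_BGR2HSV)
roi=np.zeros(hsv.shape[:2],np.uint8); roi[115:277,200:410]=255
blue=cv2.inRange(hsv,(105,120,60),(130,255,255))&roi
ys,xs=np.nonzero(blue); print("blue",len(xs),cv2.minAreaRect(np.c_[xs,ys].astype(np.float32)))
red=(cv2.inRange(hsv,(0,150,80),(6,255,255))|cv2.inRange(hsv,(172,150,80),(180,255,255)))&roi
ys,xs=np.nonzero(red); print("red",len(xs),xs.mean(),ys.mean(),ray(m,(xs.mean(),ys.mean()),34))
wood=cv2.inRange(hsv,(10,50,110),(28,200,255))
wood=cv2.morphologyEx(wood&roi,cv2.MORPH_CLOSE,np.ones((25,25)))
c=max(cv2.findContours(wood,0,2)[0],key=cv2.contourArea); r=cv2.minAreaRect(c); b=cv2.boxPoints(r); print(r); print(b); print(ray(m,b,12))
E
```

```text
blue 591 ((300.0044860839844, 210.00987243652344), (7.527485370635986, 78.78913879394531), 65.65890502929688)
red 41 262.1951219512195 162.21951219512195 [[587.92198456 127.95679359  34.        ]]
((303.5, 196.0), (142.0, 199.0), 90.0)
[[204. 125.]
 [403. 125.]
 [403. 267.]
 [204. 267.]]
[[ 679.14017047  259.62500418   12.        ]
 [ 674.3760602  -180.51914856   12.        ]
 [ 363.9338413  -167.39030998   12.        ]
 [ 368.41247418  250.77837456   12.        ]]
```

View pics/crop_top.png

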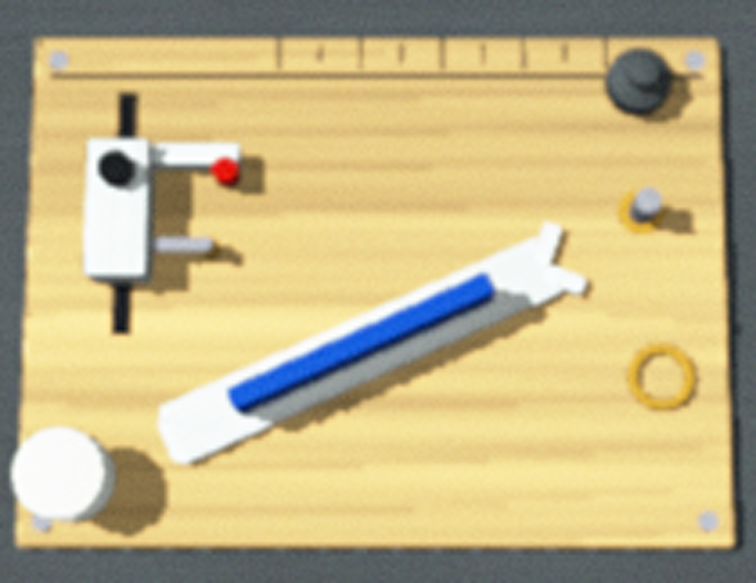

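View pics/crop_side.png

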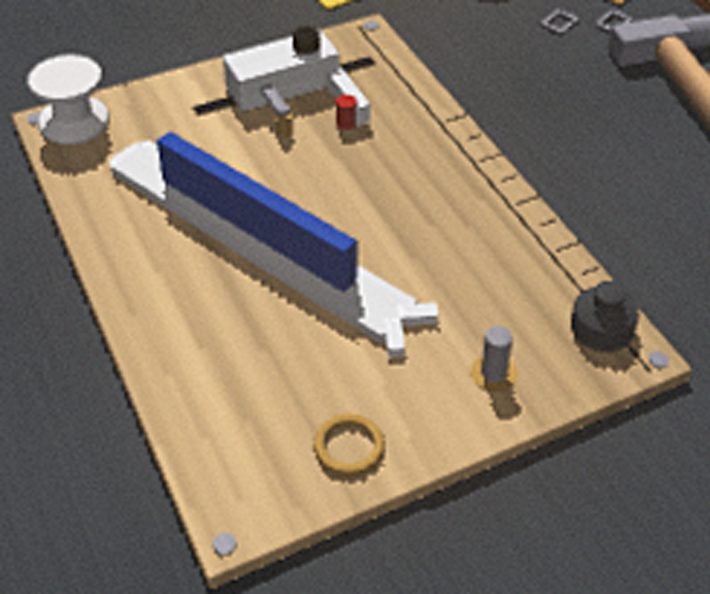

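```bash
python3 - <<'E'
from station import arm
from h import *
m=arm.camera_model("top")
S=lambda a:(np.array(a,float)+.5)/3.6-.5+np.array([200,115])
bc=ray(m,S([(35,38),(718,38),(735,547),(17,547)]),12); print("board",bc[:,:2].round(1))
ex=(bc[0]-bc[1]+bc[3]-bc[2])[:2]; print("len",np.linalg.norm(bc[0]-bc[1]),np.linalg.norm(bc[3]-bc[2]),np.linalg.norm(bc[0]-bc[3]),np.linalg.norm(bc[1]-bc[2]),"jig x ang",np.degrees(np.arctan2(ex[1],ex[0])))
post=ray(m,S([(649,201)]),47)[0]; print("post",post)
stop=ray(m,S([(226,171)]),34)[0]; print("stop c",stop)
p=np.load("pics/top0.npz")["p"]; hsv=cv2.cvtColor(p,cv2.COLOR_RGB2HSV)
roi=np.zeros(hsv.shape[:2],np.uint8); roi[115:277,200:410]=255
blue=cv2.inRange(hsv,(100,100,50),(135,255,255))&roi
r=cv2.minAreaRect(max(cv2.findContours(blue,0,1)[0],key=cv2.contourArea));print(r)
bl=ray(m,S([(232,388),(487,277),(492,296),(240,410)]),58); print("blue",bl[:,:2].round(1))
f=(bl[0]+bl[3])/2; n=(bl[1]+bl[2])/2; e=(f-n)[:2]; L=np.linalg.norm(e); e/=L; print("ridge len",L,"ang",np.degrees(np.arctan2(e[1],e[0])))
mid=((f+n)/2)[:2]; org=mid-e*132.5; print("origin",org,"mid",mid)
fv=ray(m,S([(553,265)]),20)[0]; far=ray(m,S([(159,410),(183,464)]),20); print("forkvalley",fv,"far",far[:,:2])
tips=ray(m,S([(557,226),(585,290)]),20);print("tips",tips[:,:2])
print("ring",ray(m,S([(662,376)]),18)[0],"weight",ray(m,S([(645,74)]),48)[0],"spool",ray(m,S([(62,474)]),56)[0])
jx=ex/np.linalg.norm(ex); jy=np.array([-jx[1],jx[0]])
for nme,q in dict(stop=stop[:2],org=org,fv=fv[:2]).items(): print(nme,"jig",(q-post[:2])@jx,(q-post[:2])@jy)
print(arm.observe()['clock'])
# side check
ms=arm.camera_model("side"); S2=lambda a:(np.array(a,float)+.5)/2.9-.5+np.array([190,135])
print("side post",ray(ms,S2([(497,336)]),47),"stop",ray(ms,S2([(346,100)]),34))
bl=ray(ms,S2([(160,139),(170,133),(357,240),(346,248)]),58);print("side blue",bl[:,:2].round(1))
E
```

```text
board [[ 678.6  247.8]
 [ 674.  -171.8]
 [ 364.8 -169.1]
 [ 369.3  250. ]]
len 419.6176447510734 419.18769069474064 309.30177259773717 309.2530776693347 jig x ang 89.38311160732083
post [ 564.29349306 -121.22628212   47.        ]
stop c [588.09380497 127.48469649  34.        ]
((300.0, 209.99996948242188), (7.613974094390869, 78.78807830810547), 65.55604553222656)
blue [[455.8 120.6]
 [518.2 -25.3]
 [507.2 -27.9]
 [443.2 116. ]]
ridge len 158.07774516394753 ang 113.55534216679698
origin [534.06140781 -75.59493643] mid [481.10981352  45.86443399]
forkvalley [531.84287127 -66.35538875  20.        ] far [[447.73749384 167.17057257]
 [415.95561773 152.69612818]]
tips [[555.53908746 -69.3313527 ]
 [516.52921577 -85.00164126]]
ring [ 464.88479602 -129.22307755   18.        ] weight [ 640.96956731 -121.34477507   48.        ] spool [408.34455497 216.34238174  56.        ]
stop jig 248.95280980914328 -21.121179321042447
org jig 45.30320634530251 30.721624034571107
fv jig 54.51833256246584 33.039509810125004
0.1
side post [[ 565.53176641 -121.19557129   47.        ]] stop [[591.3483978 128.0956032  34.       ]]
side blue [[447.8 118.4]
 [455.9 121.4]
 [523.3 -25.5]
 [514.3 -28.6]]
```

```bash
cat >> h.py <<'E'
from scipy.spatial.transform import Rotation as Ro
def plan(o,pos,ang):
    """shift/turn (tool axes) to bring TCP to pos (mm), tool down, jaw axis perpendicular to heading ang(deg)"""
    R=Ro.from_quat(o['orientation']); M=R.as_matrix()
    a=np.radians(ang); ey=np.array([-np.sin(a),np.cos(a),0])
    if M[:,2]@ey<0: ey=-ey
    y=np.array([0,0,-1.]); T=np.c_[np.cross(y,ey),y,ey]
    rv=(R.inv()*Ro.from_matrix(T)).as_rotvec(degrees=True)
    return rv.round(2),(M.T@(np.array(pos)-o['tcp_pos'])/1000).round(4)
E
python3 - <<'E'
from station import arm
from h import *
o=arm.observe(); print(Ro.from_quat(o['orientation']).as_matrix().round(3))
a=113.9; e=np.array([np.cos(np.radians(a)),np.sin(np.radians(a))])
p=np.array([483,46.1])+e*57.5; print(p)
print(plan(o,[*p,120],a))
E
```

```text
[[ 0.931 -0.001  0.365]
 [-0.365 -0.002  0.931]
 [ 0.    -1.    -0.002]]
[459.70435876  98.66960243]
(array([9.000e-02, 4.469e+01, 4.000e-02]), array([ 0.392 ,  0.1024, -0.4146]))
```

Request:
send_rows(targets=[[[0,5,0],[0.03,0.01,-0.03],0],[[0,15,0],[0.07,0.02,-0.075],0],[[0,24,0],[0.11,0.03,-0.12],0],[[0,33,0],[0.15,0.04,-0.16],0],[[0,40,0],[0.19,0.05,-0.2],0],[[0,44.7,0],[0.23,0.06,-0.245],0],[[0,44.7,0],[0.27,0.07,-0.285],0],[[0,44.7,0],[0.31,0.08,-0.33],0]])

```text
clock: 1.1
tcp_pos: [415.0, 206.5, 142.3]
orientation: [-0.593, 0.385, -0.386, 0.593]
contact_force: [0.6, -0.2, 0.7]
grip_width: 1.002
```

```bash
python3 - <<'E'
from station import arm
from h import *
o=arm.observe(); print(o['clock'],o['tcp_pos'],o['joint_positions'].round(2))
a=113.9
print(plan(o,[459.7,98.7,120],a))
E
```

```text
1.1 [414.99244803 206.48602207 142.25907151] [-0.77  0.22  0.25  2.12 -0.08  0.81 -0.05]
(array([-0.03,  0.03, -0.01]), array([ 0.1167,  0.0222, -0.0029]))
```

Request:
send_rows(targets=[[[0,0,0],[0.04,0.008,-0.001],0],[[0,0,0],[0.08,0.015,-0.002],0],[[0,0,0],[0.1165,0.022,-0.003],0],[[0,0,0],[0.1165,0.022,-0.003],0],[[0,0,0],[0.1165,0.022,-0.003],0]])

```text
clock: 1.72
tcp_pos: [458.7, 100.8, 120.4]
orientation: [-0.593, 0.386, -0.385, 0.593]
contact_force: [0.9, 0.2, 0.5]
grip_width: 0.997
```

```bash
python3 - <<'E'
from station import arm
from h import *
o=arm.observe(); print(o['clock'],o['tcp_pos'],o['contact_force'].round(2))
print(Ro.from_quat(o['orientation']).as_matrix().round(3))
m=arm.camera_model("wrist"); p,d=arm.read_camera("wrist"); cv2.imwrite("pics/w1.png",p[:,:,::-1]); np.savez("pics/w1.npz",p=p,d=d,**m)
E
```

```text
1.725 [458.65417205 100.84303922 120.40135885] [0.91 0.24 0.5 ]
[[ 0.405 -0.001  0.914]
 [-0.914  0.     0.405]
 [-0.001 -1.    -0.   ]]
```

View pics/w1.png

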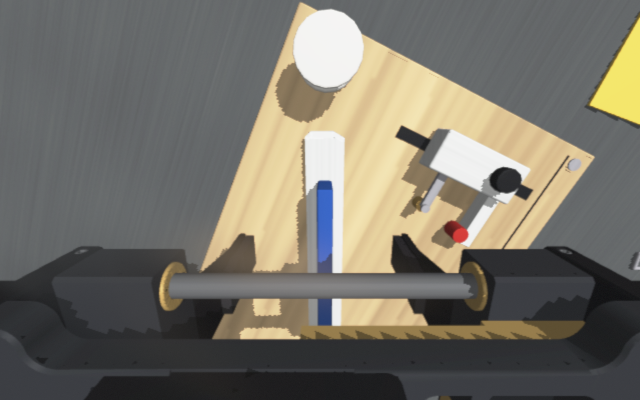

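```bash
python3 - <<'E'
from h import *
z=np.load("pics/w1.npz"); m={k:z[k] for k in "KRt"}; p=z['p']
r=ray(m,[(324.5,183),(325,260)],58); print("ridge far top",r)
f=ray(m,[(305,138),(342,138),(324,131)],20); print("far",f)
e=(r[0]-r[1])[:2]; print(np.degrees(np.arctan2(e[1],e[0])))
hsv=cv2.cvtColor(p,cv2.COLOR_RGB2HSV)
red=cv2.inRange(hsv,(0,150,100),(6,255,255))|cv2.inRange(hsv,(174,150,100),(180,255,255))
ys,xs=np.nonzero(red);print(len(xs),xs.min(),xs.max(),ys.min(),ys.max()); print("stop top",ray(m,[(455,229)],34))
t=np.array([458.65,100.84]); print("dist tcp->ridge end",np.linalg.norm(r[0][:2]-t), "dist to far",np.linalg.norm(f[2][:2]-t))
E
```

```text
ridge far top [[448.59766196 127.13072408  58.        ]
 [477.74588977  62.74583803  58.        ]]
far [[418.87743314 150.43978555  20.        ]
 [449.86914262 164.17418732  20.        ]
 [432.26483458 163.17925094  20.        ]]
114.357141516695
243 447 467 221 242
stop top [[583.4431339  131.44538314  34.        ]]
dist tcp->ridge end 28.146965603698128 dist to far 67.69312492319682
```

Request:
send_rows(targets=[[[0,0,0],[0,0.04,0.001],100],[[0,0,0],[0,0.075,0.001],130],[[0,0,0],[0,0.093,0.001],130],[[0,0,0],[0,0.093,0.001],130],[[0,0,0],[0,0.093,0.001],130]], grip_force=25)

```text
clock: 2.4
tcp_pos: [460.3, 101.6, 28.2]
orientation: [-0.592, 0.385, -0.386, 0.593]
contact_force: [0.6, -0.3, 0.2]
grip_width: 0.537
```

```bash
python3 - <<'E'
from station import arm
o=arm.observe(); print(o['clock'],o['tcp_pos'],o['contact_force'].round(2),o['torque'].round(3),o['grip_width'])
E
```

```text
2.4 [460.34371866 101.5737874   28.22990972] [ 0.57 -0.29  0.18] [-0.045 -0.005 -0.049] 0.5369525659107055
```

Request:
send_rows(targets=[[[0,0,0],[0,0,0],255],[[0,0,0],[0,0,0],255],[[0,0,0],[0,0,0],255],[[0,0,0],[0,0,0],255],[[0,0,0],[0,0,0],255],[[0,0,0],[0,0,0],255]], grip_force=25)

```text
clock: 3.15
tcp_pos: [460.0, 100.7, 27.7]
orientation: [-0.593, 0.386, -0.386, 0.593]
contact_force: [0.3, 0.2, 3.6]
grip_width: 0.162
```

```bash
python3 - <<'E'
from station import arm
from h import *
o=arm.observe(); print(o['clock'],o['tcp_pos'],o['contact_force'].round(2),o['torque'].round(3),o['grip_width'])
M=Ro.from_quat(o['orientation']).as_matrix(); print(M.round(3))
# origin estimate: x=189 on straightedge
org=o['tcp_pos']-(-M[:,0])*189; print(org)
print("to post, tool axes", M.T@(np.array([564.8,-121.2,0])-org))
E
```

```text
3.15 [460.0080458  100.74517506  27.73563125] [0.27 0.15 3.59] [-0.04   0.164  0.005] 0.1621243322960799
[[ 0.405  0.     0.914]
 [-0.914  0.     0.405]
 [-0.    -1.     0.   ]]
[536.54890051 -72.06251249  27.70948824]
to post, tool axes [56.37261005 27.70320525  5.92404375]
```

Request:
send_rows(targets=[[[0,0,0],[0.006,-0.0005,0.002],255],[[0,0,0],[0.014,-0.0005,0.004],255],[[0,0,0],[0.022,-0.0005,0.006],255],[[0,0,0],[0.03,-0.0005,0.006],255],[[0,0,0],[0.038,-0.0005,0.006],255],[[0,0,0],[0.042,-0.0005,0.006],255],[[0,0,0],[0.042,-0.0005,0.006],255]])

```text
clock: 4.03
tcp_pos: [482.5, 64.1, 28.0]
orientation: [0.593, -0.386, 0.386, -0.592]
contact_force: [-0.3, -0.3, -3.0]
grip_width: 0.16
```

```bash
python3 - <<'E'
from station import arm
from h import *
o=arm.observe(); print(o['clock'],o['tcp_pos'],o['contact_force'].round(2),o['torque'].round(3),o['grip_width'])
p,d=arm.read_camera("top"); cv2.imwrite("pics/t2.png",cv2.resize(p[115:277,200:410,::-1],None,fx=3.6,fy=3.6,interpolation=cv2.INTER_CUBIC))
E
```

```text
4.025 [482.48414133  64.12316649  27.96873528] [-0.3  -0.32 -2.99] [-0.006 -0.013  0.045] 0.16000000984853607
```

View pics/t2.png

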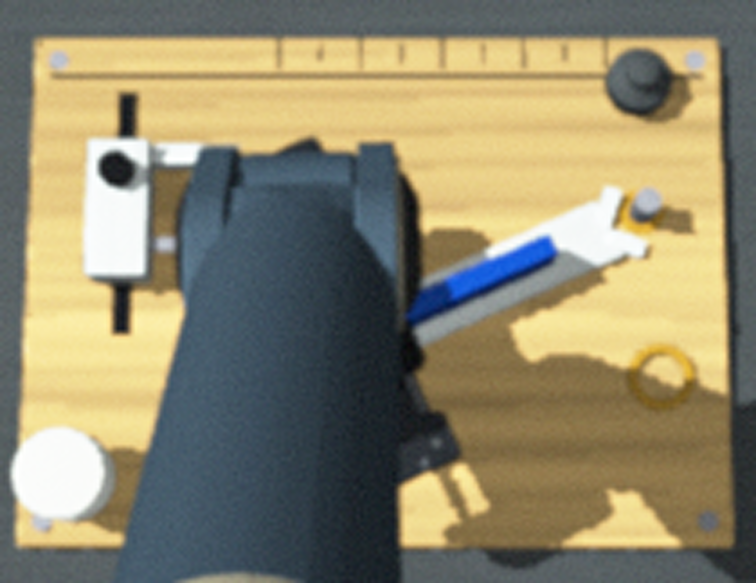

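Request:
send_rows(targets=[[[0,0,0],[0.003,0.0002,0],255],[[0,0,0],[0.006,0.0002,0],255],[[0,0,0],[0.008,0.0002,0],255],[[0,0,0],[0.009,0.0002,0],255],[[0,0,0],[0.009,0.0002,0],255]])

```text
clock: 4.7
tcp_pos: [486.1, 56.3, 27.8]
orientation: [-0.593, 0.386, -0.386, 0.593]
contact_force: [0.3, -1.0, -2.1]
grip_width: 0.158
```

```bash
python3 - <<'E'
from station import arm
from h import *
o=arm.observe(); M=Ro.from_quat(o['orientation']).as_matrix(); print(o['tcp_pos'],(M.T@o['contact_force']).round(2),(M.T@o['torque']).round(3))
E
```

```text
[486.14818439  56.28511064  27.83891593] [ 1.05  2.14 -0.09] [-0.03  -0.001 -0.11 ]
```

Request:
send_rows(targets=[[[0,0,0],[0.001,0.0002,0],255],[[0,0,0],[0.002,0.0002,0],255],[[0,0,0],[0.003,0.0002,0],255],[[0,0,0],[0.003,0.0002,0],255]])

```text
clock: 5.2
tcp_pos: [487.4, 53.8, 27.7]
orientation: [-0.592, 0.386, -0.386, 0.593]
contact_force: [-0.3, 0.8, 0.2]
grip_width: 0.163
```

```bash
cat > st.py <<'E'
from station import arm
from h import *
o=arm.observe(); M=Ro.from_quat(o['orientation']).as_matrix(); print(o['clock'],o['tcp_pos'].round(2),"F tool",(M.T@o['contact_force']).round(2),"T",(M.T@o['torque']).round(3), "head",np.degrees(np.arctan2(-M[1,0],-M[0,0])).round(2))
E
python3 st.py
```

```text
5.2 [487.42  53.79  27.73] F tool [-0.87 -0.18  0.07] T [-0.    -0.05   0.363] head 113.88
```

Request:
send_rows(targets=[[[0,0,0],[0.001,0.0,0],255],[[0,0,0],[0.002,0.0,0],255],[[0,0,0],[0.002,0.0,0],255]])

```text
clock: 5.58
tcp_pos: [487.8, 53.1, 27.8]
orientation: [-0.593, 0.386, -0.385, 0.593]
contact_force: [-1.7, 4.8, 2.0]
grip_width: 0.16
```

```bash
python3 st.py
```

```text
5.575 [487.79  53.05  27.75] F tool [-5.05 -2.02  0.38] T [ 0.011 -0.087  0.975] head 113.96
```

Request:
send_rows(targets=[[[0,0,0],[0,0,0],255],[[0,0,0],[0,0,0],255],[[0,0,0],[0,0,0],255]])

```text
clock: 5.95
tcp_pos: [487.8, 53.1, 27.7]
orientation: [-0.593, 0.386, -0.385, 0.593]
contact_force: [-3.2, 4.6, 2.4]
grip_width: 0.159
```

```bash
python3 st.py
```

```text
5.95 [487.79  53.05  27.74] F tool [-5.56 -2.38 -1.08] T [-0.032 -0.13   0.954] head 113.97
```

Request:
send_rows(targets=[[[0,1,0],[3e-05,0,0.0033],255],[[0,2,0],[0.0001,0,0.0066],255],[[0,3,0],[0.0003,0,0.0099],255],[[0,4,0],[0.0005,0,0.0132],255]])

```text
clock: 6.45
tcp_pos: [498.9, 57.9, 27.8]
orientation: [0.58, -0.407, 0.404, -0.579]
contact_force: [-3.7, 3.6, 5.2]
grip_width: 0.158
```

```bash
python3 st.py
```

```text
6.45 [498.86  57.85  27.77] F tool [-4.7  -5.15 -2.27] T [-0.632 -0.259  1.056] head 109.99
```

Request:
send_rows(targets=[[[0,1,0],[3e-05,-0.0003,0.0033],255],[[0,2,0],[0.0001,-0.0003,0.0066],255],[[0,3,0],[0.0003,-0.0003,0.0099],255],[[0,4,0],[0.0005,-0.0003,0.0132],255],[[0,5,0],[0.0007,-0.0003,0.0165],255],[[0,6,0],[0.001,-0.0003,0.0198],255]])

```text
clock: 7.2
tcp_pos: [519.4, 63.7, 27.8]
orientation: [-0.557, 0.436, -0.436, 0.557]
contact_force: [-0.9, 5.2, -1.0]
grip_width: 0.154
```

```bash
python3 st.py; python3 - <<'E'
from station import arm
import cv2
p,d=arm.read_camera("top"); cv2.imwrite("pics/t3.png",cv2.resize(p[115:277,200:410,::-1],None,fx=3.6,fy=3.6,interpolation=cv2.INTER_CUBIC))
E
```

```text
7.2 [519.43  63.75  27.79] F tool [-5.29  1.05  0.43] T [ 0.054 -0.151  1.034] head 103.91
```

View pics/t3.png

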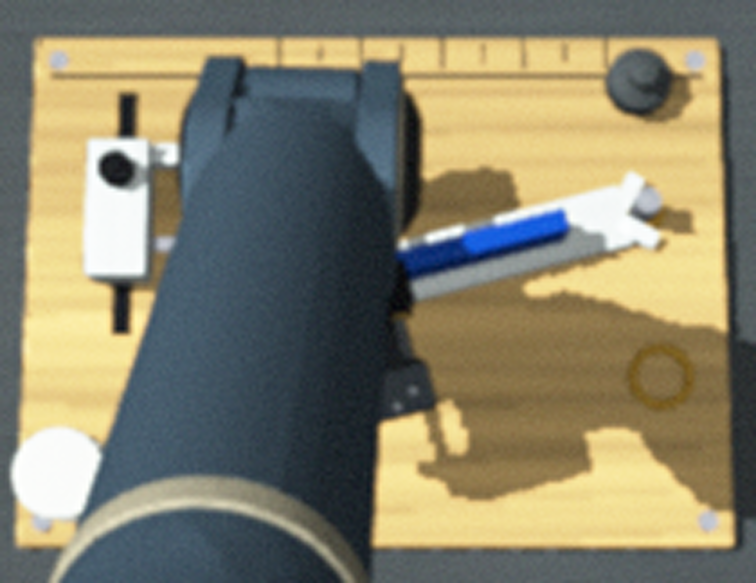

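Request:
send_rows(targets=[[[0,1,0],[3e-05,0,0.0033],255],[[0,2,0],[0.0001,0,0.0066],255],[[0,3,0],[0.0003,0,0.0099],255],[[0,3.5,0],[0.0004,0,0.0115],255],[[0,3.5,0],[0.0004,0,0.0115],255]])

```text
clock: 7.88
tcp_pos: [530.9, 66.3, 27.8]
orientation: [-0.543, 0.453, -0.452, 0.544]
contact_force: [-0.7, 5.3, -1.2]
grip_width: 0.161
```

```bash
python3 st.py; python3 - <<'E'
from station import arm
from h import *
m=arm.camera_model("wrist"); p,d=arm.read_camera("wrist"); cv2.imwrite("pics/w3.png",p[:,:,::-1]); np.savez("pics/w3.npz",p=p,d=d,**m)
E
```

```text
7.875 [530.89  66.27  27.76] F tool [-5.29  1.16  0.3 ] T [ 0.09  -0.15   1.086] head 100.43
```

View pics/w3.png

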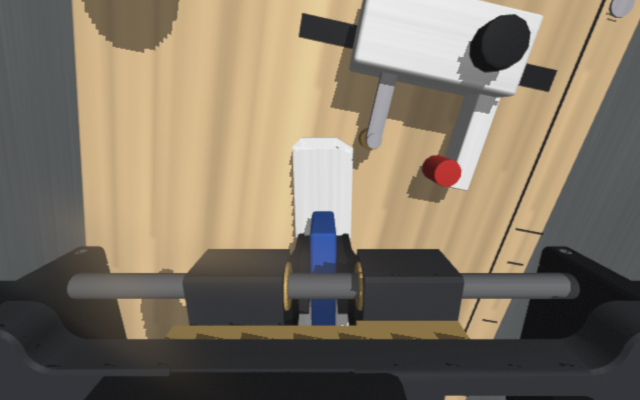

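```bash
python3 - <<'E'
from h import *
z=np.load("pics/w3.npz"); m={k:z[k] for k in "KRt"}; p=z['p']
cv2.imwrite("pics/w3c.png",cv2.resize(p[100:230,270:490,::-1],None,fx=3.5,fy=3.5,interpolation=cv2.INTER_CUBIC))
for zz,uv in ((34,(446,172)),(20,(345,150)),(20,(352,156)),(20,(293,152))): print(uv,ray(m,[uv],zz))
print("roller",ray(m,[(371,138)],27))
E
```

```text
(446, 172) [[590.39940594 128.61956922  34.        ]]
(345, 150) [[533.16634118 128.96833903  20.        ]]
(352, 156) [[538.06214946 126.21786761  20.        ]]
(293, 152) [[502.6072616  122.13644675  20.        ]]
roller [[545.66334559 138.95188292  27.        ]]
```

View pics/w3c.png

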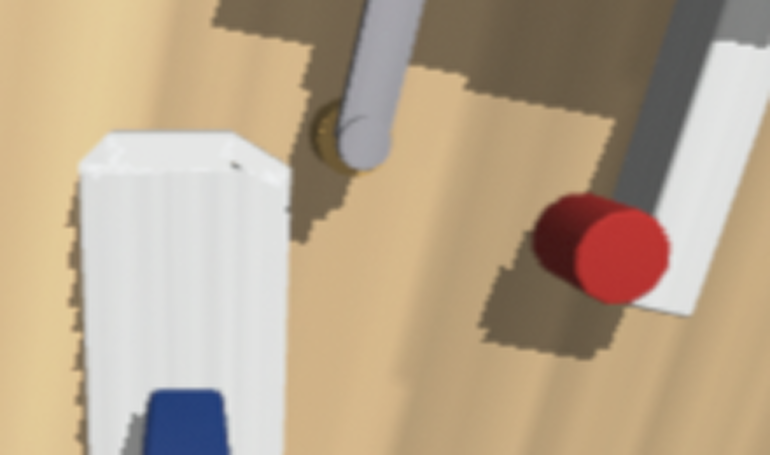

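Request:
send_rows(targets=[[[0,1,0],[3e-05,0,0.0033],255],[[0,2,0],[0.0001,0,0.0066],255],[[0,3,0],[0.0003,0,0.0099],255]])

```text
clock: 8.3
tcp_pos: [539.4, 67.6, 27.8]
orientation: [0.532, -0.467, 0.465, -0.531]
contact_force: [-4.8, 5.4, 3.7]
grip_width: 0.158
```

```bash
python3 st.py
```

```text
8.3 [539.36  67.61  27.81] F tool [-5.94 -3.67 -4.03] T [-0.778 -0.332  1.162] head 97.45
```

Request:
send_rows(targets=[[[0,1,0],[3e-05,-0.0002,0.0033],255],[[0,2,0],[0.0001,-0.0002,0.0066],255],[[0,3,0],[0.0003,-0.0002,0.0099],255]])

```text
clock: 8.68
tcp_pos: [550.3, 68.8, 27.9]
orientation: [-0.519, 0.481, -0.48, 0.519]
contact_force: [-0.5, 5.0, -1.7]
grip_width: 0.158
```

```bash
python3 st.py
```

```text
8.675 [550.28  68.82  27.86] F tool [-4.97  1.74 -0.12] T [-0.047 -0.218  1.104] head 94.44
```

Request:
send_rows(targets=[[[0,0.7,0],[0,0,0.0023],255],[[0,1.4,0],[0.0001,0,0.0046],255],[[0,2,0],[0.0001,0,0.0066],255]])

```text
clock: 9.05
tcp_pos: [557.0, 69.3, 27.9]
orientation: [-0.51, 0.49, -0.489, 0.511]
contact_force: [-0.8, 6.0, -1.8]
grip_width: 0.161
```

```bash
python3 st.py;  python3 - <<'E'
from station import arm
from h import *
p,d=arm.read_camera("wrist"); cv2.imwrite("pics/w4.png",p[:,:,::-1])
E
```

```text
9.05 [556.99  69.31  27.86] F tool [-6.01  1.83 -0.52] T [-0.048 -0.145  1.085] head 92.44
```

View pics/w4.png

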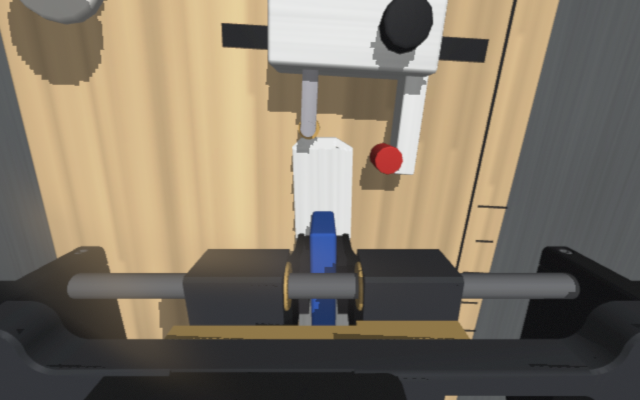

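Request:
send_rows(targets=[[[0,0.3,0],[0,0,0.001],255],[[0,0.6,0],[0,0,0.002],255],[[0,0.9,0],[0,0,0.003],255],[[0,0.9,0],[0,0,0.003],255]])

```text
clock: 9.6
tcp_pos: [560.1, 69.4, 27.9]
orientation: [-0.506, 0.493, -0.493, 0.507]
contact_force: [-1.1, 5.1, -2.3]
grip_width: 0.158
```

```bash
python3 st.py
```

```text
9.6 [560.1   69.38  27.86] F tool [-5.17  2.3  -0.95] T [ 0.036 -0.132  1.14 ] head 91.55
```

Request:
send_rows(targets=[[[0,0.15,0],[0,0,0.0005],255],[[0,0.3,0],[0,0,0.001],255],[[0,0.45,0],[0,0,0.0015],255],[[0,0.45,0],[0,0,0.0015],255]])

```text
clock: 10.1
tcp_pos: [562.3, 69.4, 28.0]
orientation: [-0.504, 0.495, -0.496, 0.505]
contact_force: [2.5, 5.4, -3.2]
grip_width: 0.16
```

```bash
python3 st.py
```

```text
10.1 [562.33  69.4   27.98] F tool [-5.39  3.24  2.55] T [ 0.322 -0.033  1.147] head 91.06
```

Request:
send_rows(targets=[[[0,0.15,0],[0,0,0.0005],255],[[0,0.3,0],[0,0,0.001],255],[[0,0.45,0],[0,0,0.0015],255],[[0,0.45,0],[0,0,0.0015],255]])

```text
clock: 10.6
tcp_pos: [564.7, 69.4, 28.1]
orientation: [-0.501, 0.497, -0.498, 0.504]
contact_force: [3.1, 5.8, -4.5]
grip_width: 0.16
```

```bash
python3 st.py;  python3 - <<'E'
from station import arm
from h import *
p,d=arm.read_camera("wrist"); cv2.imwrite("pics/w5.png",cv2.resize(p[100:230,240:460,::-1],None,fx=3.5,fy=3.5,interpolation=cv2.INTER_CUBIC))
E
```

```text
10.6 [564.74  69.43  28.06] F tool [-5.77  4.53  3.12] T [0.704 0.08  1.198] head 90.56
```

View pics/w5.png

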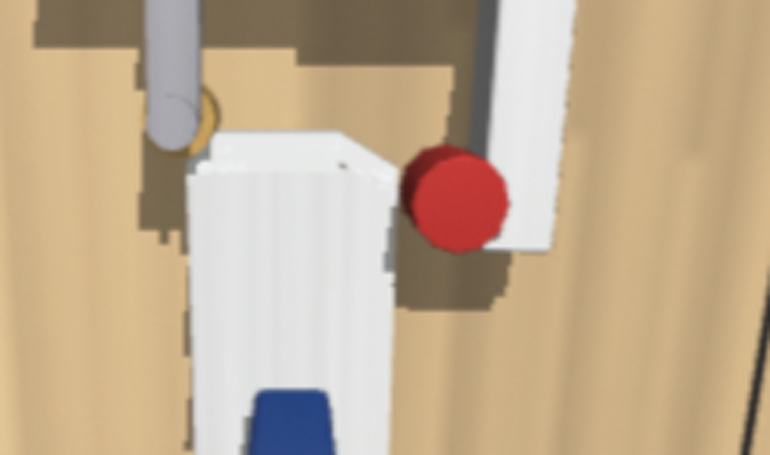

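Request:
send_rows(targets=[[[0,0.15,0],[0,0.0003,0.0005],255],[[0,0.3,0],[0,0.0004,0.001],255],[[0,0.3,0],[0,0.0004,0.001],255]])

```text
clock: 11.02
tcp_pos: [565.5, 69.5, 28.0]
orientation: [-0.5, 0.498, -0.499, 0.502]
contact_force: [1.8, 5.6, -1.5]
grip_width: 0.162
```

```bash
python3 st.py
```

```text
11.025 [565.5   69.5   27.97] F tool [-5.6   1.52  1.86] T [0.336 0.132 1.106] head 90.28
```

Request:
send_rows(targets=[[[0,0.1,0],[0,0,0.0004],255],[[0,0.2,0],[0,0,0.0008],255],[[0,0.2,0],[0,0,0.0008],255]])

```text
clock: 11.4
tcp_pos: [565.6, 69.5, 27.9]
orientation: [-0.5, 0.499, -0.5, 0.501]
contact_force: [0.9, 5.5, 0.0]
grip_width: 0.153
```

```bash
python3 st.py
```

```text
11.4 [565.57  69.49  27.92] F tool [-5.51 -0.03  0.96] T [-0.002 -0.045  1.048] head 90.11
```

Request:
send_rows(targets=[[[0,0,0],[0,0,0.0003],255],[[0,0,0],[0,0,0.0006],255],[[0,0,0],[0,0,0.0006],255],[[0,0,0],[0,0,0.0006],255]])

```text
clock: 11.9
tcp_pos: [565.6, 69.5, 27.9]
orientation: [-0.5, 0.5, -0.499, 0.501]
contact_force: [-0.7, 5.0, 1.4]
grip_width: 0.156
```

```bash
python3 st.py
```

```text
11.9 [565.57  69.48  27.87] F tool [-5.04 -1.42 -0.72] T [-0.246 -0.076  1.046] head 90.11
```

Request:
send_rows(targets=[[[0,0,0],[0,0,0.0004],255],[[0,0,0],[0,0,0.0005],255],[[0,0,0],[0,0,0.0005],255],[[0,0,0],[-0.0005,0,0.0],255],[[0,0,0],[-0.0005,0,-0.0005],255]])

```text
clock: 12.52
tcp_pos: [565.6, 69.5, 27.9]
orientation: [-0.5, 0.499, -0.5, 0.501]
contact_force: [0.4, 6.4, -1.6]
grip_width: 0.157
```

```bash
python3 st.py
```

```text
12.525 [565.56  69.52  27.9 ] F tool [-6.38  1.65  0.4 ] T [ 0.222 -0.078  1.068] head 90.1
```

Request:
send_rows(targets=[[[0,0,0],[0,0,0],225],[[0,0,0],[0,0,0],200],[[0,0,0],[0,0,0],170],[[0,0,0],[0,0,0],150],[[0,0,0],[0,0,0],150],[[0,0,0],[0,0,0],150]])

```text
clock: 13.28
tcp_pos: [564.7, 68.4, 27.7]
orientation: [0.5, -0.5, 0.5, -0.5]
contact_force: [0.0, -0.7, 0.2]
grip_width: 0.406
```

```bash
python3 st.py
```

```text
13.275 [564.65  68.36  27.71] F tool [ 0.67 -0.17  0.05] T [-0.062 -0.019 -0.1  ] head 90.07
```

Freed. Raise straight up and look.

Request:
send_rows(targets=[[[0,0,0],[0,-0.01,0],150],[[0,0,0],[0,-0.03,0],150],[[0,0,0],[0,-0.06,0],150],[[0,0,0],[0,-0.1,0],150],[[0,0,0],[0,-0.14,0],150],[[0,0,0],[0,-0.14,0],150]])

```text
clock: 14.02
tcp_pos: [567.1, 68.6, 171.7]
orientation: [-0.498, 0.498, -0.501, 0.503]
contact_force: [0.4, 0.2, -0.5]
grip_width: 0.412
```

```bash
python3 st.py;  python3 - <<'E'
from station import arm
from h import *
m=arm.camera_model("wrist");p,d=arm.read_camera("wrist"); cv2.imwrite("pics/w6.png",p[:,:,::-1])
p,d=arm.read_camera("side"); cv2.imwrite("pics/s6.png",cv2.resize(p[135:340,190:435,::-1],None,fx=2.9,fy=2.9,interpolation=cv2.INTER_CUBIC))
E
```

```text
14.025 [567.08  68.62 171.73] F tool [-0.23  0.51  0.37] T [-0.08  -0.01  -0.078] head 90.07
```

View pics/w6.png

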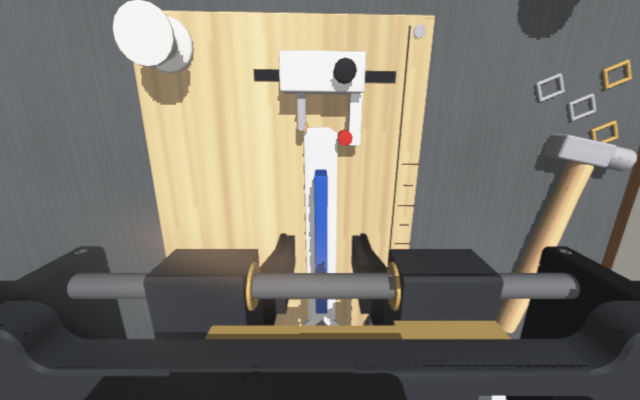

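View pics/s6.png

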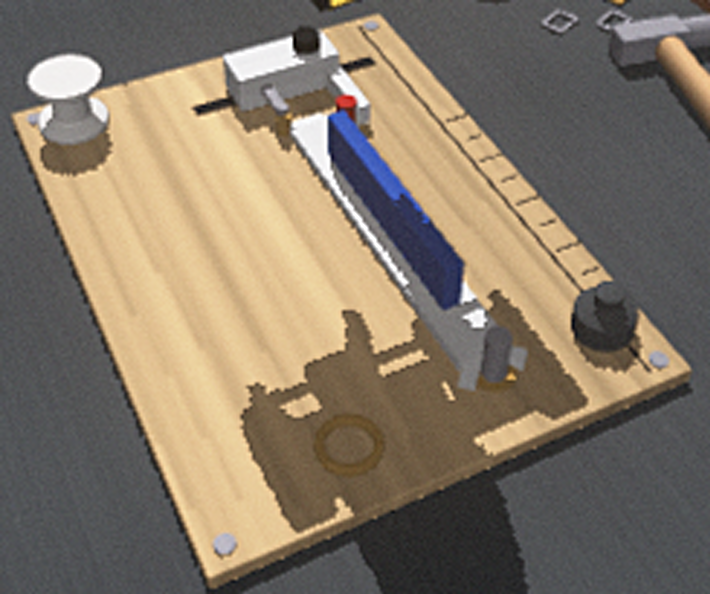

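```bash
python3 -c "
from station import arm
print(arm.finish_job()); print(arm.observe()['clock'])"
```

```text
the job is handed in; nothing more can be done
None
the job is handed in; nothing more can be done
```

The straightedge is set between the post and the red stop, and I handed the job in at about 14 s; no verdict came back.

- **Fork on the post:** I gripped the blue ridge about 190 mm from the fork and slid the straightedge onto the post. It was still askew, about 24.5° (0.43 rad) off the jig's line. The wrist read 5 to 5.5 N against the post, held for over 0.3 s.
- **Swing to the stop:** I kept the fork pressed on the post with 5 to 6.4 N at the wrist while swinging. The far end went past the roller with about 4 N sideways at the wrist. The spring then began to pull it in, and at a heading of about 90.1° (jig line about 89.4°) the movement stopped dead. I pushed gently there, about 0.7 N sideways at the wrist while holding plus a slight further nudge, eased off and let go.
- **Last checks:** After raising the tool, the wrist picture shows the edge against the red stop and the roller behind the left bevel. The side picture shows the fork around the post, and the ring, weight and spool where they were. The tool was clear, at 172 mm height, with only noise on the force reading (about 0.5 N).

The contact forces on the post and stop were not measured directly; I inferred them from the wrist force, the movement stopping and the pictures. The camera estimates of the stop differed by about 3 mm, so I found it by feel. No check failed.

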